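Pry open the lens case with the spatula

ROBOT

A 6-joint arm with a two-finger parallel gripper is mounted at the origin on the work surface. World frame = base frame: x ahead of the robot, y to its left, z up, the work surface at z = 0. Lengths are in m, angles in rad, forces in N, time in s.
With the tool pointing down it reaches from about 0.275 to 0.825 m from the base axis. Payload 4.9 kg.
Tool frame: the origin (TCP) lies midway between the tips of the shut fingers; the grasp point (between the pads) lies 19 mm behind it (grip_point_offset is the distance from the TCP to the grasp point, in m); z points along the fingers, y is the line along which they close (so a half turn about z gives the same grasp; the last joint's range is limited). The gripper opens to 85 mm and grips with 20 to 120 N. Pads are 22 mm wide; open, the fingers measure 114 mm over their backs; the gripper's body (76 mm by 85 mm) begins 54 mm behind the grasp point. The pads swing forward as they close: fully open they stand 13 mm farther back than shut.
Start: joints at [-1.382, 0.326, -0.193, 1.052, 0, 1.437], TCP at [0.174, -0.522, 0.231] pointing down, gripper open.
Joint ranges: [-2.65, 2.65], [-0.97, 1.79], [-1.3, 1.35], [-1.93, 2.1], [-1.47, 1.37], [-3.14, 3.14]. Speed limits (rad/s): [2.57, 2.57, 3.14, 3.14, 3.14, 3.14].

INTERFACE

Orientations are given as a rotation vector (axis times angle).
In Python, from cell import * gives the robot as it stands. Calls block until the motion is done:
- movep(position, orientation): joint-space move of the TCP to a pose.
- move_l(position, velocity=0.15, rot=None, until_force=None): straight line of the TCP; rot=None keeps the orientation; velocity is the mean speed in m/s. With until_force (N) it stops when the force on the tool has changed by that much, and returns True; else False.
- set_joints(angles): joint-space move.
- let_go() and grab(newtons=None): open the fingers fully, or close them until they stop; newtons is the grip in N (None keeps the last).
- sleep(seconds).
- ik(position, orientation): joint angles nearest the present ones, or None.
- get_state(): the state.
- grab_frame(name): name is "scene" or "side" or "wrist"; returns a dict with "img" (480x640x3 uint8, red, green, blue), "fx", "fy", "cx", "cy" (pixels), "k1" (the pictures are not rectified: a ray, as slopes to the right and down, at radius r is drawn at 1 + k1 r^2 times it, then the intrinsics apply), "cam_to_world" (4x4, takes a point from camera to world coordinates); the wrist camera has in their place "T_tool_cam" (4x4, takes a point from camera to tool coordinates, whose origin is the TCP and whose axes are the flange's). Camera axes: x right, y down, z forward; pixel columns grow to the right and rows downward; lengths in m; the calibration is good to about 2 mm. A picture is of the moment at which its call begins: read the wrist's pose just before it. There is no depth.
A pose or a line that the arm cannot do raises MotionError and nothing moves.
- sign_off(): hands the job in; it is judged then, once.
Trained networks look in the newest picture that a camera, given by its name, has taken for a name from the list of things; names that differ only in an ending like _2 or _b are one class to them, and where a whole thing is asked for, a point or a joint stands for the part that bears it (a point fixed in the world has none). Each returns a list of dicts, best first, with "score" (0 to 1); they miss things now and then, are a little off and sometimes report something else, mostly with a low value. They report only what shows in the picture. A call takes as long as a camera call. They do not tell look-alikes from the thing itself.
- spot_in(camera, name): "centre" ([column, row] in pixels, amid what is visible of it).
- silhouettes(camera, name): "mask" (480x640 bool, what is visible of it) and "centre" ([column, row] in pixels, amid what is visible of it).
- tip_of(camera, name): "centre" ([column, row] in pixels: a listed point, or the origin of a listed thing).
The state is a dict: "clock": time; "q": joint angles; "joint_velocities": joint speeds; "tau": joint torques, N m; "position": TCP position; "eef_rot": TCP orientation; "contact_force": force on the tool from outside, world axes, zero at the start; "wrist_torque": the same for the moment, N m; "finger_gap": opening from 0.0 (shut) to 1.0 (fully open); "grasp_force": force on a finger pad.
Only numpy, scipy, OpenCV 4.12 (cv2) and the standard library are available. Lean on these libraries where they do the work, as an engineer would, in place of code of your own. Each camera call takes 0.05 s, during which the arm holds its last target. There are 200 camera calls.

TASK

The lid of the lens case has no handle: pick up the flat spatula, slide its blade into the slot under the lid's front edge and lever the lid up, then swing it back until it stands upright or farther on its stiff hinge. Afterwards lay the spatula flat on the bench, clear of the case, and leave the brush, jar and dish where they are.

Things in the scene. Friction and masses are not known exactly. Their poses are not given: they have to be found in the camera images.
- case: White lens case fixed to the bench, 100 (x) x 160 (y) x 45 mm high without its lid. Origin: centre of its underside; z up; its -x side is the opening front (towards the robot), its +x top edge carries the hinge. In front a sill 90 mm wide, 6 mm thick, its top at z 36, sticks out 20 mm beyond the lid's edge (x -70 to -50); it leads into the slot.
- slot (a point): Middle of the slot under the lid's front edge: 50 mm to -x of the case's origin, 40.5 mm up. The slot is 90 mm wide (case y -45 to 45) and 9 mm high, from z 36 (sill) to z 45 mm (underside of the shut lid), open through to the inside of the case, where nothing stands higher than 36 mm. Axes as the case's.
- lid (a joint): Lid angle, rad: 0 shut (at the start), grows as the front edge swings up; 1.57 upright; stop at 1.8. The lid is a flat grey plate 100 x 160 x 6 mm, 0.12 kg, on top of the case, flush with its outline, hinged along the case's +x top edge. The hinge is stiff (friction 0.12 N m): the lid stays at any angle it is left at; 2 to 3 N under its front edge lift it.
- lid_hinge (a point): Point on the hinge axis, at the middle of the case's width: 50 mm to +x of the case's origin and 45 mm up. The axis runs along the case's y. Axes as the case's.
- lid_edge (a point): Middle of the lid's front lower edge, 100 mm from the hinge axis; moves with the lid.
- spatula: Loose flat spatula, 180 mm long, 80 g, lying on the bench. Origin: on its underside at mid-length; x along it to the blade tip, z up. Black handle x -90 to 10 mm, 18 mm wide, 22 mm high (z 0 to 22). Steel blade to x 90 mm, 24 mm wide, 3 mm thick, underside level with the handle's (z 0 to 3). Balances near x -12 mm; grip the handle across its width.
- spatula_tip (a point): Tip of the blade, mid-width and mid-thickness: 90 mm from the spatula's origin along its x, 1.5 mm up.
- brush: Loose flat lens brush, about 155 mm long, 30 mm wide, 14 mm high, wooden handle, aluminium collar, grey bristles; a bystander. Spatula and brush lie one on each side of the case, either way round. Origin: on its underside near the middle; x towards the bristles.
- jar: Loose closed amber jar, 60 mm in diameter, 90 mm high; a bystander. Origin: centre of its underside.
- dish: Loose shallow glass dish, 90 mm in diameter, 18 mm high; a bystander. Origin: centre of its underside.
Things that resemble listed ones, but are neither listed nor needed, are in the scene too. There is more than one size of the spatula; the one meant has the size given above. There is more than one size of the case; the one meant has the size given above.

How it is judged:
On the way:
1. the lid has been raised past 0.25 rad (14 degrees) with the spatula bearing on it (value of joint lid above 0.25 rad and contact force between spatula and lid above 0.3 N and contact force between the arm and lid below 0.3 N), for 0.1 s.
At the end, for the whole second after the job is handed in: The lid stands open at more than 1.4 rad (80 degrees) and still; the spatula lies on the bench within about 8 degrees of level, at rest and not touching the case; brush, jar and dish were never moved by more than 30 mm (value of joint lid above 1.4 rad and height (world z) of spatula below 0.03 m and angle between spatula's own x axis and vertical between 1.42 and 1.72 rad and contact force between spatula and case below 0.1 N and linear speed of spatula below 0.02 m/s and velocity of joint lid between -0.1 and 0.1 rad/s).
It fails at once if the lid was raised by the robot's own fingers or arm instead of the spatula (value of joint lid between 0.02 and 0.25 rad and contact force between the arm and lid above 1 N).
It fails at once if the brush was moved by more than 30 mm (distance of brush from where it was at the start of the episode above 0.03 m).
It fails at once if the jar was moved by more than 30 mm (distance of jar from where it was at the start of the episode above 0.03 m).
It fails at once if the dish was moved by more than 30 mm (distance of dish from where it was at the start of the episode above 0.03 m).
It also fails if it takes over 54 s, if anything falls off the work surface, if the arm or the gripper's body presses on something with over 40 N, if the wrist force passes 120 N, or if a joint passes its speed limit or range.

## Working session

There is one attempt and no reset: what is moved stays moved. The work goes in short steps, each a Python script; the robot and the scene stay as the last script left them, time stands still between calls to the robot, and variables do not carry over. Pictures are saved under pics/ and viewed, at most 10 in all, crops included, and the job is handed in when it is done.

```bash
mkdir -p pics; ls
cat > h.py <<'E'
from cell import *
import numpy as np, cv2
from scipy.spatial.transform import Rotation as R
def rays(f,px,T=None):
    px=np.atleast_2d(np.array(px,float)); d=np.stack([(px[:,0]-f['cx'])/f['fx'],(px[:,1]-f['cy'])/f['fy']],1)
    u=d.copy()
    for _ in range(20): u=d/(1+f['k1']*(u**2).sum(1,keepdims=True))
    M=f['cam_to_world'] if T is None else T
    M=np.array(M); v=np.c_[u,np.ones(len(u))]@M[:3,:3].T
    return M[:3,3],v
def onz(f,px,z,T=None):
    o,v=rays(f,px,T); return o+v*((z-o[2])/v[:,2:3])
def proj(f,P,T=None):
    M=np.array(f['cam_to_world'] if T is None else T); p=(np.atleast_2d(P)-M[:3,3])@M[:3,:3]
    u=p[:,:2]/p[:,2:]; u=u*(1+f['k1']*(u**2).sum(1,keepdims=True))
    return u*[f['fx'],f['fy']]+[f['cx'],f['cy']]
E
python3 - <<'E'
from h import *
for c in ['scene','side']:
    f=grab_frame(c); cv2.imwrite(f'pics/{c}0.png',f['img'][:,:,::-1])
    print(c,np.round(np.array(f['cam_to_world'])[:3,3],3))
    for n in ['case','spatula','brush','jar','dish']:
        for s in silhouettes(c,n):
            m=s['mask'].astype(np.uint8); ys,xs=np.nonzero(m)
            z={'case':.045,'spatula':.01,'brush':.007,'jar':.045,'dish':.009}[n]
            r=cv2.minAreaRect(onz(f,np.c_[xs,ys],z)[:,:2].astype(np.float32)*1000)
            print(n,round(s['score'],2),np.round(s['centre']),[np.round(a,0) for a in r])
    for n in ['slot','lid_hinge','lid_edge','spatula_tip']:
        for s in tip_of(c,n):
            z={'slot':.0405,'lid_hinge':.045,'lid_edge':.045,'spatula_tip':.0015}[n]
            print(n,round(s['score'],2),np.round(s['centre']),np.round(onz(f,s['centre'],z),3))
E
```

```text
pics
scene [ 1.348 -0.167  1.175]
case 0.6 [384. 353.] [array([837.,  32.]), array([100., 126.]), np.float64(6.0)]
spatula 0.96 [216. 247.] [array([ 511., -340.]), array([193.,  26.]), np.float64(21.0)]
spatula 0.74 [251. 176.] [array([ 295., -244.]), array([250.,  42.]), np.float64(60.0)]
spatula 0.64 [126. 206.] [array([ 373., -563.]), array([ 48., 235.]), np.float64(50.0)]
brush 0.8 [478. 214.] [array([453., 354.]), array([ 34., 157.]), np.float64(85.0)]
jar 0.96 [493. 290.] [array([704., 309.]), array([ 62., 117.]), np.float64(53.0)]
dish 0.69 [223. 320.] [array([ 725., -318.]), array([86., 86.]), np.float64(25.0)]
slot 0.95 [383. 335.] [[0.804 0.036 0.04 ]]
slot 0.79 [414. 129.] [[0.175 0.221 0.04 ]]
slot 0.57 [362. 253.] [[0.587 0.017 0.04 ]]
lid_hinge 0.95 [430. 161.] [[0.305 0.239 0.045]]
lid_hinge 0.8 [392. 362.] [[0.87  0.043 0.045]]
lid_hinge 0.78 [367. 285.] [[0.678 0.017 0.045]]
lid_edge 0.67 [362. 250.] [[0.581 0.019 0.045]]
lid_edge 0.59 [380. 330.] [[0.796 0.029 0.045]]
lid_edge 0.56 [417. 130.] [[0.186 0.226 0.045]]
spatula_tip 0.79 [230. 273.] [[ 0.596 -0.301  0.002
[... 1027 characters left out ...]
ray([86., 96.]), np.float64(53.0)]
dish 0.59 [261. 284.] [array([640., -11.]), array([144., 240.]), np.float64(0.0)]
slot 0.88 [469. 369.] [[0.191 0.214 0.04 ]]
slot 0.83 [191. 279.] [[0.783 0.05  0.04 ]]
slot 0.81 [284. 281.] [[0.58  0.013 0.04 ]]
lid_hinge 0.87 [157. 275.] [[0.861 0.06  0.045]]
lid_hinge 0.73 [239. 276.] [[0.682 0.02  0.045]]
lid_hinge 0.56 [389. 357.] [[0.329 0.217 0.045]]
lid_edge 0.84 [187. 275.] [[0.796 0.042 0.045]]
lid_edge 0.78 [470. 364.] [[0.19  0.206 0.045]]
lid_edge 0.66 [284. 283.] [[0.576 0.026 0.045]]
spatula_tip 0.96 [431. 215.] [[ 0.278 -0.485  0.001]]
spatula_tip 0.8 [398. 278.] [[ 0.341 -0.117  0.001]]
spatula_tip 0.65 [310. 234.] [[ 0.595 -0.291  0.001]]
```

View pics/scene0.png

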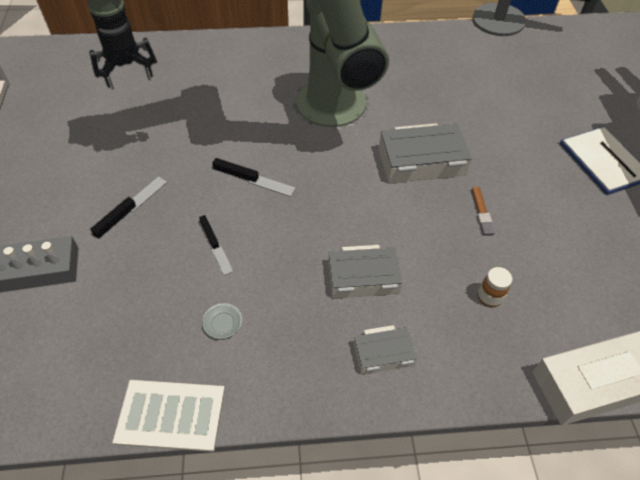

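View pics/side0.png

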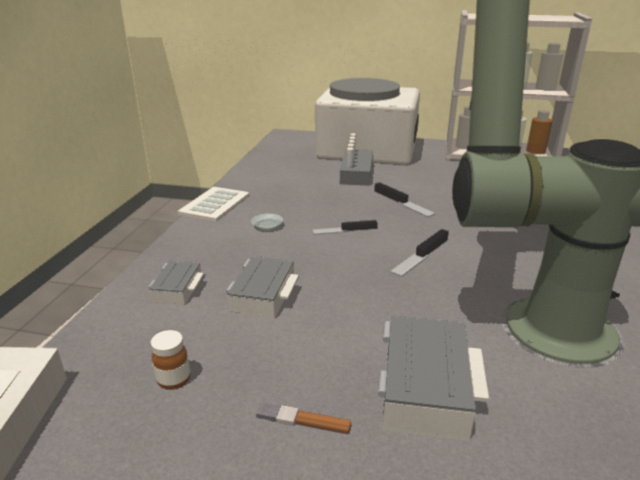

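Scene view: three knives/spatulas at (216,247), (251,176) and (126,206), about 185, 250 and 235 mm long. The one at (216,247) fits 180 mm. There are three cases at (424,150), (365,270) and (384,350), with slot-to-hinge spans of about 130, 95 and 66 mm, so the middle one at (365,270) fits 100 mm. Next I'll fit models to these two and confirm them in one crop.

```bash
cat >> h.py <<'E'
def box(x0,x1,y0,y1,z0,z1): return np.array([[x,y,z] for x in(x0,x1) for y in(y0,y1) for z in(z0,z1)])/1000
SP=[box(-90,10,-9,9,0,22),box(10,90,-12,12,0,3)]
CASE=[box(-50,50,-80,80,0,51),box(-70,-50,-45,45,30,36)]
LID=[box(-50,50,-80,80,45,51)]
def place(p,B):
    c,s=np.cos(p[2]),np.sin(p[2]); return B@np.array([[c,s,0],[-s,c,0],[0,0,1]])+[p[0],p[1],0]
def rend(f,p,M,T=None):
    m=np.zeros((480*4,640*4),np.uint8)
    for B in M:
        h=cv2.convexHull(((proj(f,place(p,B),T)+.5)*4).astype(np.float32)); cv2.fillConvexPoly(m,h.astype(np.int32),255)
    return cv2.resize(m,(640,480),interpolation=cv2.INTER_AREA)/255.
def fit(views,M,p0):
    from scipy.optimize import minimize
    def cost(p):
        c=0
        for f,m,T in views:
            r=rend(f,p,M,T); c+=1-np.minimum(r,m).sum()/np.maximum(r,m).sum()
        return c
    s=np.array([[0,0,0],[.008,0,0],[0,.008,0],[0,0,.1]])+p0
    r=minimize(cost,p0,method='Nelder-Mead',options=dict(initial_simplex=s,xatol=1e-5,fatol=1e-5))
    return r.x,r.fun
def pick(c,f,names,P,T=None,tol=25):
    q=proj(f,P,T)[0]; b=[(np.hypot(*(np.array(s['centre'])-q)),i,s) for n in names for i,s in enumerate(silhouettes(c,n))]
    b=[x for x in b if x[0]<tol]
    return min(b,key=lambda x:(x[0],x[1]))[2]['mask'].astype(float) if b else None
E
python3 - <<'E'
from h import *
F={}
for nm,names,M,p0 in [('sp',['spatula'],SP,[.511,-.34,.45]),('case',['case'],CASE,[.632,.017,.03]),('lid',['lid'],LID,[.632,.017,.03])]:
    V=[]
    for c in ['scene','side']:
        f=F[c]=grab_frame(c); m=pick(c,f,names,[p0[0],p0[1],.03])
        if m is None: print('miss',c,nm); continue
        V.append((f,m,None)); print(nm,c,fit(V[-1:],M,p0))
    if V:
        p,e=fit(V,M,p0); print(nm,p,e)
        if nm!='lid':
            f=F['scene']; img=locals().get('img',None)
            if img is None: img=cv2.resize(f['img'][:,:,::-1],None,fx=4,fy=4,interpolation=cv2.INTER_CUBIC)
            for B in M:
                h=cv2.convexHull((proj(f,place(p,B))*4+2).astype(np.float32)).astype(np.int32); cv2.polylines(img,[h],True,(0,0,255),1)
cv2.imwrite('pics/crop1.png',cv2.resize(img[200*4:310*4,190*4:410*4],(800,400)))
print(get_state()['clock'])
f=grab_frame('wrist'); print(f['fx'],np.round(f['T_tool_cam'],3))
E
```

```text
sp scene (array([ 0.51080731, -0.33955256,  0.3770248 ]), np.float64(0.09459179176064925))
sp side (array([ 0.50973895, -0.33810808,  0.38204391]), np.float64(0.16148906176578082))
sp [ 0.51029544 -0.33960139  0.3779574 ] 0.2617965211093256
case scene (array([0.63253558, 0.01668628, 0.00953576]), np.float64(0.027579314734935023))
case side (array([0.62976324, 0.0168889 , 0.00138176]), np.float64(0.04499011051847146))
case [0.63175563 0.01699722 0.00287503] 0.08570812001208994
lid scene (array([0.63243499, 0.01615931, 0.00780562]), np.float64(0.04503567912469608))
lid side (array([0.63053615, 0.01751907, 0.00384706]), np.float64(0.033316225904579944))
lid [0.63134697 0.01662876 0.00859923] 0.08326066191803028
1.6
419.74655271967407 [[ 0.001 -0.949 -0.315  0.083]
 [ 1.     0.001 -0.001  0.   ]
 [ 0.001 -0.315  0.949 -0.143]
 [ 0.     0.     0.     1.   ]]
```

View pics/crop1.png

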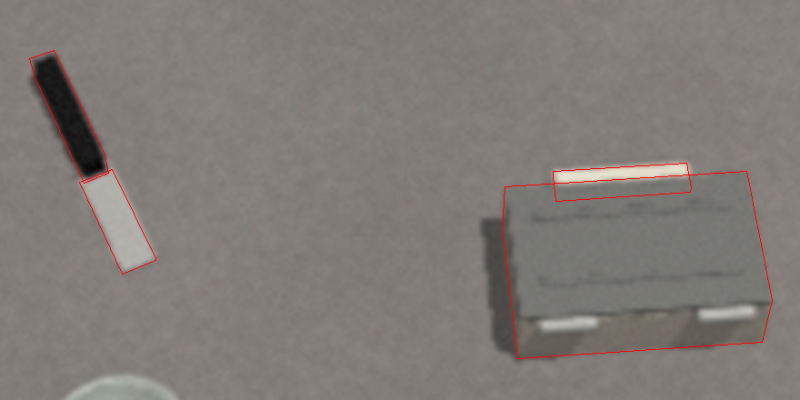

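The crop shows both models overlay well: spatula from (40,55) to (140,265), case with its sill at (620,180) on the robot side. I'll check IK for both wrist options before grasping.

```bash
cat >> h.py <<'E'
def down(yaw,pitch=0):  # spatula x direction at yaw; pitch>0 raises the tip
    return R.from_euler('z',yaw)*R.from_euler('y',-pitch)*R.from_euler('x',np.pi)
E
python3 - <<'E'
from h import *
s=get_state(); print(np.round(R.from_rotvec(s['eef_rot']).as_matrix(),2))
y=.378; g=np.array([.5103-.012*np.cos(y),-.3396-.012*np.sin(y)])
for fl in (0,np.pi):
    for P,yaw,pi in [((*g,.1),y,0),((*g,.003),y,0),((.632-.21,.017,.15),.006,0),((.632-.11,.017,.04),.006,0),((.6,.017,.14),.006,0),((.6,.017,.14),.006,.4),((.6,.017,.14),.006,.8)]:
        Rm=down(yaw,pi)*R.from_euler('z',fl); q=ik(P,Rm.as_rotvec()); print(fl,P,pi,None if q is None else np.round(q,2))
E
```

```text
[[ 0.95  0.32  0.  ]
 [ 0.32 -0.95  0.  ]
 [ 0.   -0.   -1.  ]]
0 (np.float64(0.4991471445756945), np.float64(-0.3440287487944723), 0.1) 0 [-0.73  0.54 -0.22  0.82  0.    2.04]
0 (np.float64(0.4991471445756945), np.float64(-0.3440287487944723), 0.003) 0 [-0.73  0.66 -0.3   0.62  0.    2.04]
0 (0.42200000000000004, 0.017, 0.15) 0 [-0.13  0.17 -0.63  0.77  0.    3.  ]
0 (0.522, 0.017, 0.04) 0 [-0.11  0.49 -0.5   0.58  0.    3.03]
0 (0.6, 0.017, 0.14) 0 [-0.09  0.49 -0.19  0.89  0.    3.04]
0 (0.6, 0.017, 0.14) 0.4 [-0.12  0.26 -0.65  0.26  0.05  3.03]
0 (0.6, 0.017, 0.14) 0.8 [-0.15  0.24 -1.07 -0.54  0.11  3.03]
3.141592653589793 (np.float64(0.4991471445756945), np.float64(-0.3440287487944723), 0.1) 0 [-0.73  0.54 -0.22  0.82  0.   -1.1 ]
3.141592653589793 (np.float64(0.4991471445756945), np.float64(-0.3440287487944723), 0.003) 0 [-0.73  0.66 -0.3   0.62  0.   -1.1 ]
3.141592653589793 (0.42200000000000004, 0.017, 0.15) 0 [-0.13  0.17 -0.63  0.77  0.   -0.14]
3.141592653589793 (0.522, 0.017, 0.04) 0 [-0.11  0.49 -0.5   0.58  0.   -0.11]
3.141592653589793 (0.6, 0.017, 0.14) 0 [-0.09  0.49 -0.19  0.89  0.   -0.1 ]
3.141592653589793 (0.6, 0.017, 0.14) 0.4 [-0.12  0.26 -0.65  0.26  0.05 -0.12]
3.141592653589793 (0.6, 0.017, 0.14) 0.8 [-0.15  0.24 -1.07 -0.54  0.11 -0.11]
```

Run:
```python
from h import *
y=.378; g=np.array([.5103-.012*np.cos(y),-.3396-.012*np.sin(y)])
r=(down(y)*R.from_euler('z',np.pi)).as_rotvec()
movep([*g,.10],r)
st=get_state(); T=np.eye(4); T[:3,:3]=R.from_rotvec(st['eef_rot']).as_matrix(); T[:3,3]=st['position']
f=grab_frame('wrist'); T=T@np.array(f['T_tool_cam']); m=pick('wrist',f,['spatula'],[*g,.02],T,400)
if m is not None: print(fit([(f,m,T)],SP,[.5103,-.3396,y]))
print(move_l([*g,.003],.12,until_force=8), get_state()['position'])
grab(110); s=get_state(); print(s['finger_gap'],s['grasp_force'],s['contact_force'],s['clock'])
move_l([*g,.12],.15); s=get_state(); print(s['finger_gap'],s['grasp_force'],s['contact_force'],s['clock'])
p=np.array([.6315-.052,.0168]); yc=.006; r2=(down(yc)*R.from_euler('z',np.pi)).as_rotvec()
movep([*(p-[.102+.06,0]),.12],r2)
print(get_state()['position'],get_state()['clock'])
for c in ['scene','side']:
    f=grab_frame(c); cv2.imwrite(f'pics/{c}2.png',f['img'][:,:,::-1])
    for t in tip_of(c,'spatula_tip'): print(c,np.round(t['score'],2),t['centre'])
    print(proj(f,[p[0]-.06,p[1],.12]))
```

```text
(array([ 0.5120741 , -0.33893983,  0.38130031]), np.float64(0.039573200873849856))
False [ 0.49966106 -0.34451549  0.00369733]
0.18256703260173632 109.04412357718684 [-0.72855522  0.36880649  5.72691347] 5.525
0.18827820976103699 108.28214867098723 [-0.44473233  0.85977031 -1.53386077] 6.4583
[0.41835923 0.01624047 0.12007879] 7.8417
scene 0.87 [163.6, 181.4]
scene 0.8 [360.9, 210.9]
scene 0.74 [292.5, 189.6]
scene 0.21 [368.6, 284.2]
[[360.4205755  210.25828475]]
side 0.8 [311.1, 254.3]
side 0.66 [396.1, 273.7]
side 0.65 [432.3, 215.8]
[[310.18648821 253.40635025]]
```

View pics/side2.png

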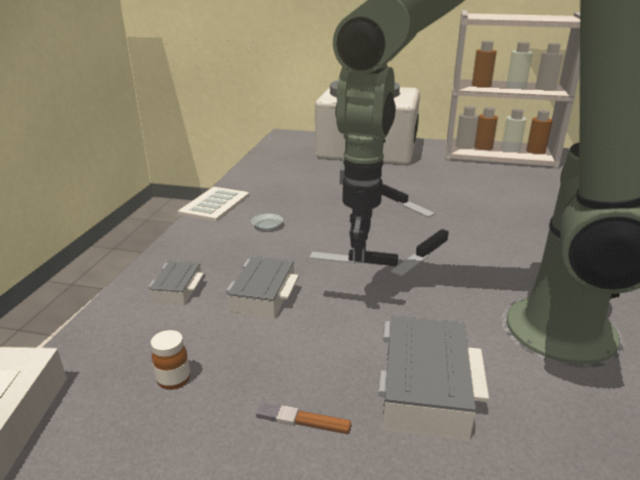

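The side view shows the spatula held level, with its tip at (311,254) within 1 px of the prediction. Next step is to insert it and start the lift.

```bash
cat >> h.py <<'E'
HX,HZ,YC=.6815,.045,.0168
def tcp_for(th,r=.060,L=.1035,drop=.0015): # TCP so that blade-tip top sits on lid underside at angle th
    return [HX-r*np.cos(th)-L, YC, HZ+r*np.sin(th)-drop]
E
python3 - <<'E'
from h import *
s=get_state(); x=s['position'][0]
move_l([x,YC,.0425],.1)
print('ins',move_l([.6215-.1035,YC,.0425],.06,until_force=6)); s=get_state(); print(s['position'],s['contact_force'],s['clock'])
E
```

```text
ins False
[0.51762093 0.0168323  0.04247613] [-0.67195755  0.24917042 -0.45602967] 10.7833
```

Run:
```python
from h import *
for th in np.arange(.0,.61,.1):
    move_l(tcp_for(th),.05); s=get_state(); print(round(th,2),np.round(s['contact_force'],1),round(s['finger_gap'],3))
sleep(.2); print(s['clock'])
f=grab_frame('side'); cv2.imwrite('pics/side3.png',cv2.resize(f['img'][180:360,180:420,::-1],None,fx=3,fy=3))
for n in ['spatula_tip','lid_edge','lid_hinge']:
    for t in tip_of('side',n): print(n,round(t['score'],2),t['centre'])
print(proj(f,[[HX-.1*np.cos(.6),YC,HZ+.1*np.sin(.6)]]))
```

```text
0.0 [ 0.8 -0.2 -1.6] 0.183
0.1 [-1.1 -0.6 -1.8] 0.179
0.2 [-0.7 -0.1 -1.7] 0.181
0.3 [-0.5  0.2 -2.1] 0.181
0.4 [-1.6 -0.1 -1.4] 0.179
0.5 [-0.7 -0.8 -1.8] 0.183
0.6 [-1.3 -0.5 -1.7] 0.179
12.6333
spatula_tip 0.9 [397.0, 276.3]
spatula_tip 0.87 [433.2, 213.2]
spatula_tip 0.68 [262.6, 265.4]
lid_edge 0.62 [468.8, 360.9]
lid_edge 0.59 [192.6, 276.5]
lid_edge 0.56 [274.8, 258.6]
lid_hinge 0.73 [240.9, 270.8]
lid_hinge 0.63 [389.6, 356.8]
lid_hinge 0.55 [160.0, 276.1]
[[274.12901987 256.92157423]]
```

View pics/side3.png

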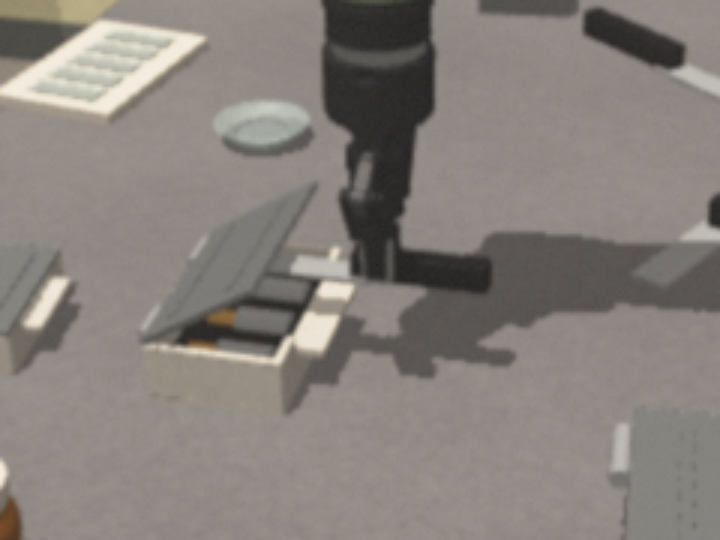

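The crop shows the lid at about 0.6 rad resting on the blade (edge at (315,185)), with the gripper clear of it. I'll carry on past upright.

Run:
```python
from h import *
for th in [.75,.9,1.05,1.2,1.35,1.5,1.6,1.68]:
    move_l(tcp_for(th),.06); s=get_state(); print(round(th,2),np.round(s['contact_force'],1),round(s['finger_gap'],3))
sleep(.2); print(s['clock'])
f=grab_frame('side'); cv2.imwrite('pics/side4.png',cv2.resize(f['img'][180:360,180:420,::-1],None,fx=3,fy=3))
```

```text
0.75 [-0.9 -0.  -1.1] 0.18
0.9 [-1.   0.4 -1.1] 0.177
1.05 [-0.7  1.3 -0.5] 0.181
1.2 [-0.5  0.3 -0.9] 0.178
1.35 [ 0.2  0.  -1.5] 0.179
1.5 [-0.   0.3 -0.8] 0.178
1.6 [-0.1 -0.4  0.4] 0.18
1.68 [ 0.2  0.3 -0.1] 0.182
15.3333
```

View pics/side4.png

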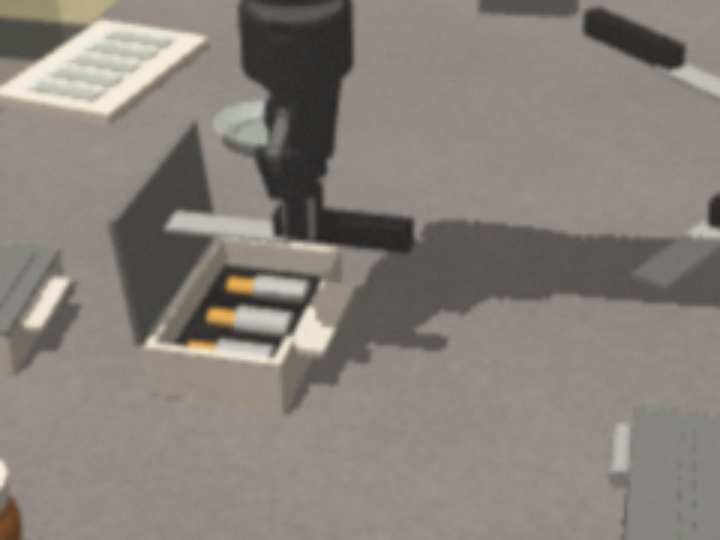

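The lid stands past upright, leaning back (edge from (115,225) to (195,125)). Next I'll retreat and lay the spatula at its original spot.

Run:
```python
from h import *
p=get_state()['position']
move_l([p[0]-.15,YC,p[2]+.01],.12)
y=.378; g=np.array([.4997,-.3445])
movep([*g,.12],(down(y)*R.from_euler('z',np.pi)).as_rotvec())
move_l([*g,.02],.12); print(move_l([*g,.0033],.03,until_force=6),get_state()['position'])
let_go(); move_l([*g,.15],.12); sleep(.3)
f=grab_frame('scene'); cv2.imwrite('pics/scene5.png',f['img'][:,:,::-1])
for c in ['scene','side']:
    f=grab_frame(c); m=pick(c,f,['spatula'],[.51,-.34,.01])
    if m is not None: print(c,fit([(f,m,None)],SP,[.51,-.34,y]))
print(get_state()['clock'],get_state()['finger_gap'])
```

```text
True [ 0.49944097 -0.34433778  0.003614  ]
scene (array([ 0.51023249, -0.33981153,  0.38463774]), np.float64(0.16309123637841705))
side (array([ 0.51019669, -0.33932441,  0.38474604]), np.float64(0.1966812712775151))
22.5 0.9979858477739755
```

View pics/scene5.png

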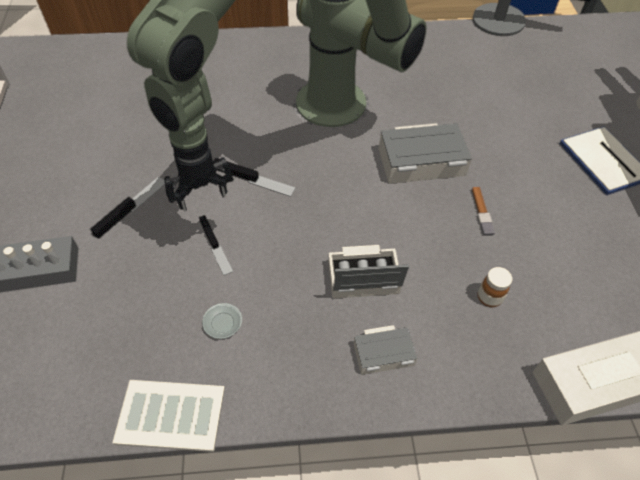

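The spatula lies flat at (215,247), the lid at (368,275) leans back open, and the brush, jar and dish haven't moved.

```bash
python3 -c "
from cell import *
print(sign_off())"
```

```text
the job is handed in; nothing more can be done
None
```

I levered the lid open with the spatula and left it standing past upright; the spatula lies flat back at its original spot, clear of the case, the brush, jar and dish look unmoved in the final picture, and the job was handed in at about 23 s, though the hand-in call returned no verdict.

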